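# Sort the desk odds and ends into their trays

### The arm

A 6-joint arm with a two-finger parallel gripper is mounted at the origin on a cart in front of the work surface, level with it; the furniture and walls round the work are solid. World frame = base frame: x ahead of the robot, y to its left, z up, the work surface at z = 0. Lengths are in mm, angles in rad, forces in N, time in s.
With the tool pointing down it reaches from about 325 to 775 mm from the base axis. Payload 5.5 kg.
Tool frame: the origin (TCP) lies on the centre line of the jaws, within the pads' length; the fingertips stand 25 mm ahead of it and the grasp point (between the pads) lies 6 mm ahead of it; z points along the fingers, y is the line along which they close (so a half turn about z gives the same grasp; the last joint's range is limited). The gripper opens to 85 mm and grips with 20 to 120 N. Pads are 22 mm wide; open, the fingers measure 114 mm over their backs; the gripper's body (76 mm by 85 mm) begins 54 mm behind the grasp point. The pads swing forward as they close: fully open they stand 13 mm farther back than shut.
Start: joints at [1.057, 0.091, 1.231, -0, 1.82, -0.057], TCP at [264.654, 538.493, 256.275] pointing down, gripper open.
Joint ranges: [-2.87, 2.87], [-0.86, 2.18], [0.17, 2.46], [-1.51, 4.65], [0.06, 2.69], [-2.65, 2.65]. Speed limits (rad/s): [2.57, 2.57, 3.01, 3.14, 3.14, 3.14].

### API

Orientations are given as a rotation vector (axis times angle).
In Python, from cell import sensors, eyes, arm, regions_of gives the robot as it stands. The module is installed in compiled form; this text tells all that it offers.
- The arm moves only by the shell command python3 -m handwheel 'ROWS'. ROWS is a JSON object whose one key "deltas" holds a list of rows, each a list of 3 entries, a list of its own where there are three numbers: the shift along the world's x, y, z in cm, then the turn, a rotation vector about the world's x, y, z in degrees, then the finger opening in cm, from 0 to 8.54. A call has 1 to 20 rows; each row is the pose to reach, as a shift and turn from the pose commanded when the call began; what a row does not reach only later rows make up. A row lasts 1/10 s, in which the tool goes at most 50 mm and 8.59 degrees, less where a joint would pass 70% of its speed; a pose out of reach is approached as far as the arm can. A call with a gripper value outside its range is refused whole. The fingers move at their own pace and stop on an object; the grip force is fixed at half the most. Time passes only in rows, so rows that repeat a pose let the fingers close. It gives the time, the measured TCP pose, the force, the opening and the grip force at its end, in the units of the state.
- sensors.observe(): the state, without advancing time (a new reading comes with each control period).
- eyes.grab_frame(name): name is "side" or "top"; returns a dict with "img" (480x640x3 uint8, red, green, blue), "range_z" (480x640 float32, mm along the optical axis (not along the pixel's ray), 0 where there is no reading), "fx", "fy", "cx", "cy" (pixels), "R" (3x3) and "t" (3): a world point X has camera coordinates R X + t. Camera axes: x right, y down, z forward; pixel columns grow to the right and rows downward; lengths in mm; the calibration is good to about 2 mm. A picture is of the moment at which its call begins.
- arm.hand_in(): hands the job in; it is judged then, once.
Trained networks look in the newest picture that a camera, given by its name, has taken for a name from the list of things; names that differ only in an ending like _2 or _b are one class to them, and where a whole thing is asked for, a point or a joint stands for the part that bears it (a point fixed in the world has none). Each returns a list of dicts, best first, with "p" (0 to 1); they miss things now and then, are a little off and sometimes report something else, mostly with a low value. They report only what shows in the picture. A call takes as long as a camera call. They do not tell look-alikes from the thing itself.
- regions_of(camera, thing): "region" (480x640 bool, what is visible of it) and "box" ([left, top, right, bottom] in pixels, round what is visible of it).
The state is a dict: "clock": time; "joint_pos": joint angles; "joint_velocities": joint speeds; "joint_torque": joint torques, N m; "ee_pos": TCP position; "tcp_rot": TCP orientation; "ft_force": force on the tool from outside, world axes, zero at the start; "torque": the same for the moment, N m; "finger_gap": finger opening in mm; "grasp_force": force on a finger pad.
Only numpy, scipy, OpenCV 4.12 (cv2) and the standard library are available. Lean on these libraries where they do the work, as an engineer would, in place of code of your own. Each camera call takes 0.05 s, during which the arm holds its last target. There are 200 camera calls.

### The job

Tidy the small things off the front of the desk into the trays: the memory stick and the memory-card case go in the black tray, the eraser and the binder clip in the wooden tray, and the tea light in the white tray. Each must end up resting flat on the floor of its tray, the same way up as now, not on the rim or on top of another thing. Leave the pen pot and the mouse alone.

Things in the scene. Friction and masses are not known exactly. Their poses are not given: they have to be found in the camera images.
- usb_stick: Red memory stick with a bare metal plug, lying flat, 18 x 54 x 8 mm. Origin: centre of its underside; y along its length, plug end at -y (the plug is the last 12 mm), z up. The full-width red body runs from y = -15 to +27 mm.
- card_case: Small flat memory-card case, teal lid on a dark base, 36 x 52 x 10 mm. Origin: centre of its underside; y along its length, z up.
- eraser: White eraser in a blue card sleeve, 23 x 58 x 12 mm. Origin: centre of its underside; y along its length, z up.
- binder_clip: Black spring binder clip standing on its base with its two wire loops upward: body 32 (x) x 15 (y) x 16 mm, 35 mm tall with the loops. The body is a wedge that narrows upward in y; its two ends, facing along x, are upright and 32 mm apart: grip it by these ends. The wire loops do not obstruct the fingers. Origin: centre of its underside; z up.
- tea_light: Tea light: a small round candle, red wax with a dark wick in a bright metal cup, 38 mm diameter, 15 mm tall; grip it anywhere across its diameter. Origin: centre of its underside; z up.
- wooden_tray: Shallow light-wood tray lined with cork. Fixed, it cannot be pushed. Open on top, 123 (x) x 158 (y) x 24 mm outside, walls and floor 4 mm thick, so 115 x 150 mm inside; the rim is a rounded bead 6 mm thick, its top 26 mm above the desk. Origin: centre of its underside (on the desk); y along its long side, z up. Large enough for two of the small things end to end along y.
- black_tray: Shallow black plastic tray lined with grey fabric. Fixed, it cannot be pushed. Open on top, 123 (x) x 158 (y) x 24 mm outside, walls and floor 4 mm thick, so 115 x 150 mm inside; the rim is a rounded bead 6 mm thick, its top 26 mm above the desk. Origin: centre of its underside (on the desk); y along its long side, z up. Large enough for two of the small things end to end along y.
- white_tray: Shallow white plastic tray lined with blue fabric. Fixed, it cannot be pushed. Open on top, 123 (x) x 158 (y) x 24 mm outside, walls and floor 4 mm thick, so 115 x 150 mm inside; the rim is a rounded bead 6 mm thick, its top 26 mm above the desk. Origin: centre of its underside (on the desk); y along its long side, z up. Large enough for two of the small things end to end along y.
- pen_pot: Bystander: wooden pot with pens, 67 x 69 x 154 mm, loose, standing at the left of the work. Origin: centre of its underside.
- mouse: Bystander: grey computer mouse, 121 x 83 x 45 mm, loose, at the right of the work. Origin: centre of its underside.
There are look-alikes about, which are no part of the job. There is more than one size of the card_case; the one meant has the size given above.

How it is judged:
By the outcome, as a careful person would: the job done as asked, in the order asked, and still so for the second after the job is handed in, with the robot touching nothing.
It also fails if it takes over 115 s, if anything falls off the work surface, if the arm or the gripper's body presses on something with over 40 N, if the wrist force passes 120 N, or if a joint passes its speed limit or range.

## Working session

There is one attempt and no reset: what is moved stays moved. The work goes in short steps, Python scripts to look and compute and a shell command to move; the robot and the scene stay as the last step left them, time stands still between calls to the robot, and variables do not carry over. Pictures are saved under pics/ and viewed, at most 14 in all, crops included, and the job is handed in when it is done.

```bash
mkdir -p pics; cat > h.py <<'E'
import numpy as np, cv2
from cell import sensors, eyes, arm, regions_of
def world(f,mask=None):
    v,u=np.mgrid[0:480,0:640]; z=f["range_z"].astype(float)
    c=np.stack([(u-f["cx"])/f["fx"]*z,(v-f["cy"])/f["fy"]*z,z],-1)
    return (c-np.array(f["t"]))@np.array(f["R"])   # R^T(c-t)
def save(f,n,box=None,k=1):
    im=f["img"][...,::-1]
    if box: im=im[box[1]:box[3],box[0]:box[2]]
    cv2.imwrite("pics/"+n,cv2.resize(im,None,fx=k,fy=k,interpolation=cv2.INTER_CUBIC))
T=["usb_stick","card_case","eraser","binder_clip","tea_light","wooden_tray","black_tray","white_tray","pen_pot","mouse"]
def look(cam,things=T,pmin=.2):
    f=eyes.grab_frame(cam); W=world(f)
    for n in things:
        for r in regions_of(cam,n):
            if r["p"]<pmin: continue
            m=r["region"]&(f["range_z"]>0)
            if m.sum()<10: continue
            P=W[m]; zt=np.percentile(P[:,2],90)
            Q=P[P[:,2]>zt-6] 
            (c,s,a)=cv2.minAreaRect(Q[:,:2].astype(np.float32))
            print(n,round(r["p"],2),np.round(r["box"]).astype(int).tolist(),"ctr",np.round(c,0),"size",np.round(s,0),"ang",round(a,1),"ztop",round(zt,1))
    return f,W
E
python3 - <<'E'
from h import *
for c in("top","side"):
    print(c); f,W=look(c); save(f,c+"0.png"); print(np.round(f["R"],2).tolist(),np.round(f["t"]))
s=sensors.observe(); print(s["clock"],s["ee_pos"],s["tcp_rot"],s["finger_gap"])
E
```

```text
top
usb_stick 0.39 [357, 277, 380, 285] ctr [ 470. -165.] size [47. 17.] ang 82.3 ztop 11.7
card_case 0.65 [137, 208, 174, 239] ctr [625. 420.] size [53. 29.] ang 67.3 ztop 121.4
card_case 0.58 [477, 277, 490, 293] ctr [ 460. -490.] size [36. 25.] ang 52.1 ztop 11.5
card_case 0.51 [412, 280, 434, 296] ctr [ 452. -314.] size [50. 35.] ang 68.6 ztop 14.2
card_case 0.51 [448, 278, 463, 288] ctr [ 461. -408.] size [36. 25.] ang 69.3 ztop 11.3
eraser 0.73 [292, 265, 312, 271] ctr [504.  20.] size [20. 54.] ang 6.0 ztop 16.6
binder_clip 0.47 [252, 268, 259, 283] ctr [480. 144.] size [28.  8.] ang 8.0 ztop 19.1
tea_light 0.62 [191, 288, 205, 299] ctr [434. 311.] size [37. 33.] ang 48.1 ztop 13.5
wooden_tray 0.66 [203, 202, 257, 251] ctr [626. 235.] size [125. 159.] ang 1.7 ztop 24.9
wooden_tray 0.53 [286, 196, 345, 244] ctr [638. -15.] size [125. 160.] ang 5.5 ztop 24.9
black_tray 0.7 [285, 199, 345, 245] ctr [638. -15.] size [125. 160.] ang 5.4 ztop 24.7
white_tray 0.84 [364, 204, 421, 256] ctr [ 620. -233.] size [159. 125.] ang 82.5 ztop 24.6
pen_pot 0.7 [139, 209, 174, 238] ctr [625. 420
[... 836 characters left out ...]
4, 330, 348, 345] ctr [ 451. -315.] size [59. 36.] ang 70.0 ztop 11.5
wooden_tray 0.74 [284, 189, 348, 231] ctr [625. 235.] size [128. 167.] ang 1.8 ztop 23.9
black_tray 0.49 [296, 246, 311, 264] ctr [502.  17.] size [25. 60.] ang 10.8 ztop 13.6
white_tray 0.97 [356, 271, 431, 323] ctr [ 619. -233.] size [168. 126.] ang 83.0 ztop 24.3
pen_pot 0.6 [278, 140, 304, 195] ctr [622. 417.] size [60. 29.] ang 68.5 ztop 119.9
mouse 0.67 [411, 335, 466, 365] ctr [ 611. -441.] size [40. 59.] ang 89.2 ztop 40.2
[[0.92, -0.39, -0.0], [-0.2, -0.46, -0.86], [0.33, 0.8, -0.5]] [-508.  153. 1333.]
1.1 [264.66617174 538.4885082  256.26976319] [-7.11277608e-01 -3.06001179e+00  3.20043084e-05] 85.75077431951863
```

```bash
python3 - <<'E'
from h import *
f=eyes.grab_frame("top"); save(f,"a.png",[120,180,520,330],2)
save(f,"b.png",[340,260,500,310],5)
g=eyes.grab_frame("side"); save(g,"c.png",[230,130,480,430],2)
E
```

```text
(no output)
```

View pics/a.png

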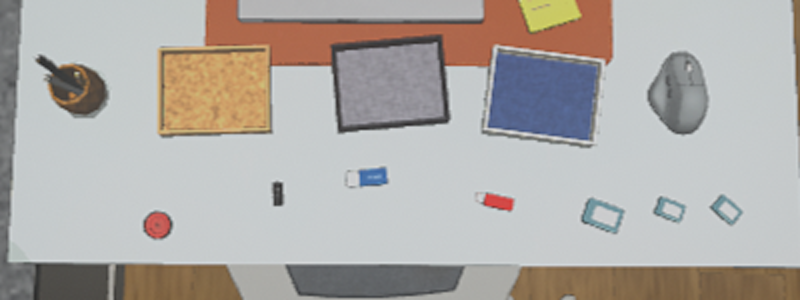

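View pics/b.png

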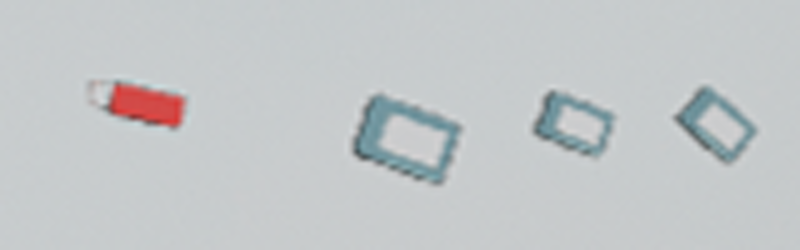

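View pics/c.png

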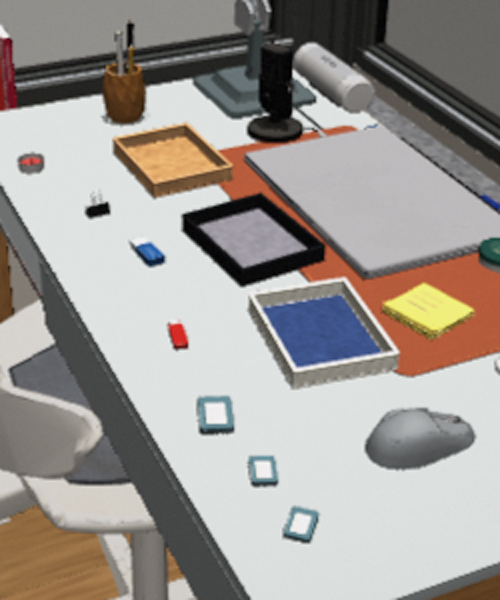

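The picture shows three teal cases: top-camera pixels (423,288) at about 36 x 50 mm, (455,283) at 25 x 36 and (483,285) at 25 x 36. Only the first has the given 36 x 52 size, and the crop confirms it is clearly the largest. The stick is at (368,281) with its plug to the left (+y). The eraser is at (302,268), the clip at (256,276) and the candle at (198,293).

```bash
cat >> h.py <<'E'
H=dict(usb_stick=8,card_case=10,eraser=12,binder_clip=16,tea_light=15)
def planar(f,m,z):
    c=np.array(f["R"]).T@-np.array(f["t"]); v,u=np.nonzero(m)
    d=np.stack([(u-f["cx"])/f["fx"],(v-f["cy"])/f["fy"],np.ones(len(u))],1)@np.array(f["R"])
    return (c+d*((z-c[2])/d[:,2])[:,None])[:,:2]
def rect(P):
    c=P.mean(0); w,V=np.linalg.eigh(np.cov((P-c).T)); a=np.degrees(np.arctan2(V[1,1],V[0,1]))%180
    return np.round(c,1),np.round(np.sqrt(12*w[::-1]),1),round(a,1)
E
python3 - <<'E'
from h import *
R0=dict(usb_stick=(470,-165),card_case=(452,-314),eraser=(503,19),binder_clip=(479,142),tea_light=(434,310))
for cam in("top","side"):
    f=eyes.grab_frame(cam); W=world(f); hsv=cv2.cvtColor(f["img"],cv2.COLOR_RGB2HSV).astype(int)
    desk=np.median(W[(abs(W[...,0]-470)<20)&(abs(W[...,1]-230)<40)],0); print(cam,"desk z",desk[2])
    for n,(x,y) in R0.items():
        near=(np.hypot(W[...,0]-x,W[...,1]-y)<45)
        h=(W[...,2]>H[n]*.5+1)&(W[...,2]<H[n]+6)
        print(n,"height",*rect(planar(f,near&h,H[n])),"|net",*[rect(planar(f,r["region"],H[n]*.7)) for r in regions_of(cam,n) if near[r["region"]].mean()>.7][:1])
        if n=="usb_stick": print(" red",*rect(planar(f,near&(hsv[...,1]>110)&((hsv[...,0]<12)|(hsv[...,0]>168)),6)))
        if n=="binder_clip": print(" dark",*rect(planar(f,near&(hsv[...,2]<90),10)))
        if n=="eraser": print(" blue",*rect(planar(f,near&(hsv[...,1]>110),10)))
E
```

```text
top desk z 0.756652375572697
usb_stick height [ 469.9 -166.1] [68.3 55.4] 90.3 |net (array([ 470.4, -164.6]), array([48.7, 17.3]), np.float64(78.5))
 red [ 469.3 -167.6] [38.9 16.9] 78.2
card_case height [ 451.3 -314.4] [56.8 42.1] 70.9 |net (array([ 452.1, -314.6]), array([52.9, 35.5]), np.float64(66.8))
eraser height [502.1  18.3] [60.4 33.4] 95.2 |net (array([503.2,  17.8]), array([57.2, 22.2]), np.float64(95.7))
 blue [503.4  10.1] [38.4 21.4] 98.8
binder_clip height [478.6 143.1] [38.9 12.3] 179.0 |net
 dark [477.4 143.8] [31.2 11.3] 0.1
tea_light height [434.6 310.3] [40.3 35. ] 87.2 |net (array([433.9, 310.6]), array([33.3, 30.5]), np.float64(65.9))
side desk z -675.7474527493684
usb_stick height [ 469. -167.] [52.8 19.2] 79.8 |net (array([ 468.4, -170. ]), array([51.2, 15.7]), np.float64(77.0))
 red [ 470.2 -168.7] [46.9 16.8] 77.7
card_case height [ 449.6 -317.1] [55.1 36. ] 69.1 |net (array([ 450.5, -315.6]), array([59.3, 35.8]), np.float64(69.0))
eraser height [501.2  13.1] [62.  25.9] 95.0 |net (array([502.3,  12.4]), array([66.5, 27.3]), np.float64(89.4))
 blue [ 369.8 -359.1] [1072.2   25.2] 69.9
binder_clip height [477.9 137.8] [33.4 16.9] 14.0 |net
 dark [479.1 138.6] [34.7 25.8] 30.5
tea_light height [432.9 305.9] [51.8 36.1] 74.6 |net (array([433.6, 309.3]), array([63.2, 34.1]), np.float64(74.5))
```

```bash
python3 -m handwheel '{"deltas":[[[20.5,-70.7,-15.6],[0,0,-75.5],4],[[20.5,-70.7,-15.6],[0,0,-75.5],4],[[20.5,-70.7,-15.6],[0,0,-75.5],4],[[20.5,-70.7,-15.6],[0,0,-75.5],4],[[20.5,-70.7,-15.6],[0,0,-75.5],4],[[20.5,-70.7,-15.6],[0,0,-75.5],4],[[20.5,-70.7,-15.6],[0,0,-75.5],4],[[20.5,-70.7,-15.6],[0,0,-75.5],4],[[20.5,-70.7,-15.6],[0,0,-75.5],4],[[20.5,-70.7,-15.6],[0,0,-75.5],4],[[20.5,-70.7,-15.6],[0,0,-75.5],4],[[20.5,-70.7,-15.6],[0,0,-75.5],4],[[20.5,-70.7,-15.6],[0,0,-75.5],4],[[20.5,-70.7,-15.6],[0,0,-75.5],4],[[20.5,-70.7,-15.6],[0,0,-75.5],4],[[20.5,-70.7,-15.6],[0,0,-75.5],4],[[20.5,-70.7,-15.6],[0,0,-75.5],4],[[20.5,-70.7,-15.6],[0,0,-75.5],4],[[20.5,-70.7,-15.6],[0,0,-75.5],4],[[20.5,-70.7,-15.6],[0,0,-75.5],4]]}'; python3 - <<'E'
from h import *
f=eyes.grab_frame("top"); save(f,"d.png",[300,180,460,320],5)
s=sensors.observe(); print(s["clock"],s["ee_pos"],s["tcp_rot"],s["joint_pos"])
E
```

```text
clock: 3.8
ee_pos: [469.9, -167.4, 101.0]
tcp_rot: [2.433, 1.986, 0.001]
ft_force: [-0.7, -0.2, -0.7]
finger_gap: 40.1
grasp_force: 0.0
3.85 [ 469.86925216 -167.54157571  100.93642242] [2.43327651e+00 1.98547371e+00 9.39777074e-04] [-4.10755963e-01 -1.59210580e-01  1.75072862e+00  4.63851584e-05
  1.54885765e+00 -2.08763557e-01]
```

View pics/d.png

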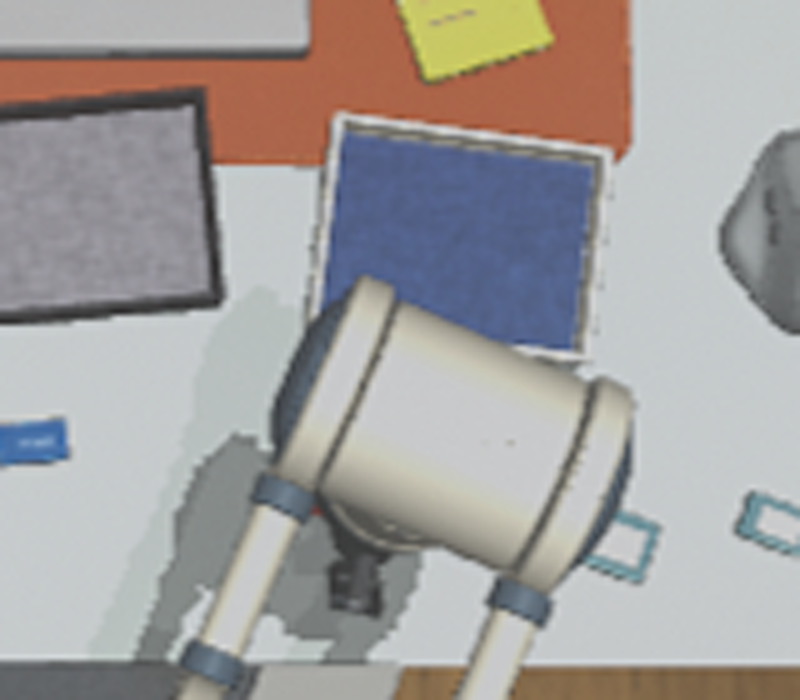

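```bash
python3 -m handwheel '{"deltas":[[[0,0,-4],[0,0,0],4],[[0,0,-6],[0,0,0],4],[[0,0,-7.2],[0,0,0],4],[[0,0,-7.3],[0,0,0],4],[[0,0,-7.3],[0,0,0],4],[[0,0,-7.3],[0,0,0],0],[[0,0,-7.3],[0,0,0],0],[[0,0,-7.3],[0,0,0],0],[[0,0,-7.3],[0,0,0],0],[[0,0,-7.3],[0,0,0],0]]}'
```

```text
clock: 4.85
ee_pos: [470.7, -168.9, 29.2]
tcp_rot: [2.434, 1.982, 0.002]
ft_force: [-0.7, 0.1, 6.0]
finger_gap: 15.4
grasp_force: 59.2
```

```bash
python3 -m handwheel '{"deltas":[[[0,0,3],[0,0,0],0],[[0,0,6],[0,0,0],0],[[2,2,8],[0,0,4],0],[[6,5,8],[0,0,10],0],[[10,8,8],[0,0,17.2],0],[[14,11,8],[0,0,17.2],0],[[17.2,11,8],[0,0,17.2],0],[[17.2,11,8],[0,0,17.2],0],[[17.2,11,8],[0,0,17.2],0],[[17.2,11,8],[0,0,17.2],0],[[17.2,11,8],[0,0,17.2],0]]}'; python3 - <<'E'
from h import *
g=eyes.grab_frame("side"); save(g,"e.png",[240,130,440,290],4)
f=eyes.grab_frame("top")
s=sensors.observe(); print(s["clock"],s["ee_pos"],s["tcp_rot"])
E
```

```text
clock: 5.95
ee_pos: [641.0, -59.1, 108.0]
tcp_rot: [2.112, 2.324, 0.001]
ft_force: [0.1, -0.0, -0.7]
finger_gap: 15.6
grasp_force: 58.8
6.05 [641.13823945 -59.01695348 108.10241365] [2.11209673e+00 2.32449297e+00 8.45282111e-04]
```

View pics/e.png

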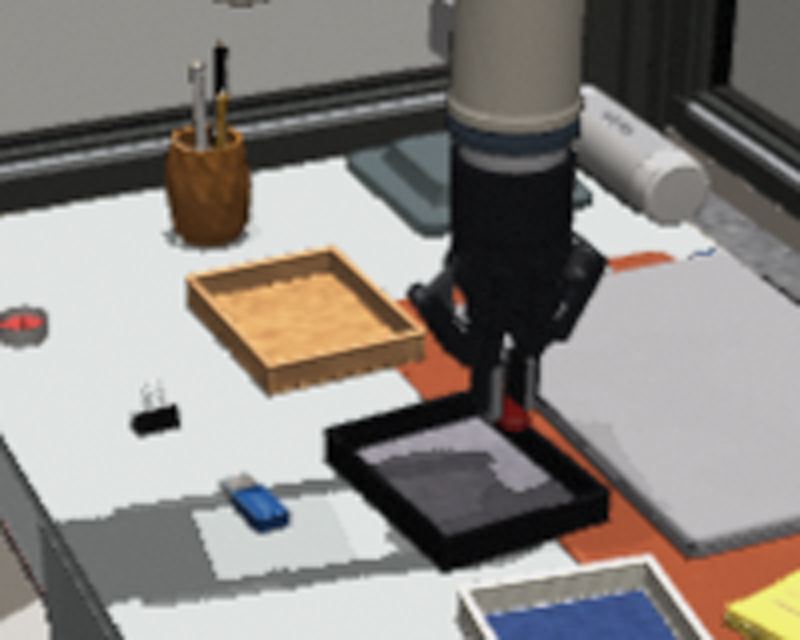

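```bash
python3 -m handwheel '{"deltas":[[[0,0,-3],[0,0,0],0],[[0,0,-6],[0,0,0],0],[[0,0,-7.2],[0,0,0],0],[[0,0,-7.4],[0,0,0],0],[[0,0,-7.4],[0,0,0],0],[[0,0,-7.4],[0,0,0],3.2],[[0,0,-7.4],[0,0,0],3.2],[[0,0,-7.4],[0,0,0],3.2],[[0,0,-7.4],[0,0,0],3.2]]}'
```

```text
clock: 6.95
ee_pos: [641.8, -58.5, 33.5]
tcp_rot: [2.112, 2.326, 0.0]
ft_force: [0.2, -0.5, 0.1]
finger_gap: 32.2
grasp_force: 0.0
```

```bash
python3 -m handwheel '{"deltas":[[[0,0,4],[0,0,0],3.2],[[0,0,8],[0,0,0],3.2],[[-3,-4,8],[0,0,-6],5.4],[[-6,-8,8],[0,0,-13],5.4],[[-9,-12,8],[0,0,-20],5.4],[[-12,-16,8],[0,0,-27.6],5.4],[[-15,-20,8],[0,0,-27.6],5.4],[[-19,-25.7,8],[0,0,-27.6],5.4],[[-19,-25.7,8],[0,0,-27.6],5.4],[[-19,-25.7,8],[0,0,-27.6],5.4],[[-19,-25.7,4],[0,0,-27.6],5.4],[[-19,-25.7,1],[0,0,-27.6],5.4],[[-19,-25.7,-0.4],[0,0,-27.6],5.4],[[-19,-25.7,-0.4],[0,0,-27.6],5.4],[[-19,-25.7,-0.4],[0,0,-27.6],5.4],[[-19,-25.7,-0.4],[0,0,-27.6],0],[[-19,-25.7,-0.4],[0,0,-27.6],0],[[-19,-25.7,-0.4],[0,0,-27.6],0],[[-19,-25.7,-0.4],[0,0,-27.6],0],[[-19,-25.7,-0.4],[0,0,-27.6],0]]}'
```

```text
clock: 8.95
ee_pos: [453.0, -316.2, 32.1]
tcp_rot: [2.602, 1.753, 0.003]
ft_force: [-0.4, 0.6, 5.4]
finger_gap: 32.3
grasp_force: 58.9
```

```bash
python3 -m handwheel '{"deltas":[[[0,0,4],[0,0,0],0],[[0,0,8],[0,0,0],0],[[2.2,4,9],[0,0,6],0],[[4.4,8,9],[0,0,13],0],[[6.6,12,9],[0,0,20],0],[[8.8,16,9],[0,0,27.5],0],[[11,20,9],[0,0,27.5],0],[[13,24,9],[0,0,27.5],0],[[15,28,9],[0,0,27.5],0],[[18.3,33.8,9],[0,0,27.5],0],[[18.3,33.8,9],[0,0,27.5],0],[[18.3,33.8,9],[0,0,27.5],0],[[18.3,33.8,9],[0,0,27.5],0],[[18.3,33.8,9],[0,0,27.5],0]]}'; python3 - <<'E'
from h import *
g=eyes.grab_frame("side"); save(g,"f.png",[240,130,440,290],4)
s=sensors.observe(); print(s["clock"],s["ee_pos"],s["tcp_rot"])
E
```

```text
clock: 10.35
ee_pos: [634.3, 20.9, 119.6]
tcp_rot: [2.115, 2.322, -0.001]
ft_force: [-0.2, -0.2, -0.7]
finger_gap: 32.2
grasp_force: 59.6
10.4 [634.3066966   20.85901872 119.61146488] [ 2.11572443e+00  2.32174969e+00 -3.17885477e-04]
```

View pics/f.png

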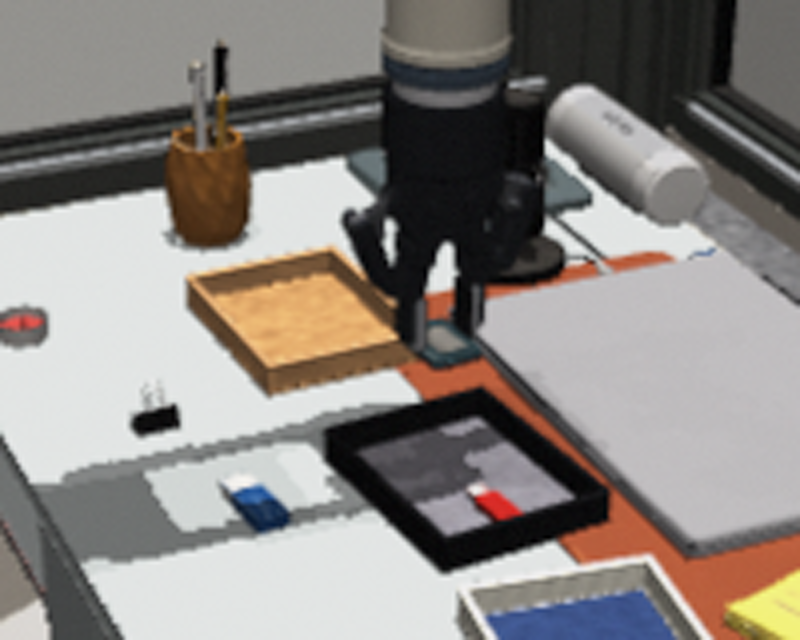

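The stick lies flat on the black tray's floor at about (494,503) in the crop, and the card case is held level at (447,343).

```bash
python3 -m handwheel '{"deltas":[[[0,0,-4],[0,0,0],0],[[0,0,-7],[0,0,0],0],[[0,0,-8.1],[0,0,0],0],[[0,0,-8.2],[0,0,0],0],[[0,0,-8.2],[0,0,0],0],[[0,0,-8.2],[0,0,0],4.8],[[0,0,-8.2],[0,0,0],4.8],[[0,0,-8.2],[0,0,0],4.8],[[0,0,-8.2],[0,0,0],4.8]]}'
```

```text
clock: 11.3
ee_pos: [634.8, 22.5, 37.5]
tcp_rot: [2.114, 2.324, 0.0]
ft_force: [-0.2, 0.2, -0.4]
finger_gap: 48.0
grasp_force: 0.0
```

```bash
python3 -m handwheel '{"deltas":[[[0,0,4],[0,0,0],4.8],[[0,0,7],[0,0,0],4.8],[[-4,0,7],[0,0,0.5],4.2],[[-8,-0.3,7],[0,0,0.5],4.2],[[-13.2,-0.5,7],[0,0,0.5],4.2],[[-13.2,-0.5,7],[0,0,0.5],4.2],[[-13.2,-0.5,7],[0,0,0.5],4.2],[[-13.2,-0.5,3],[0,0,0.5],4.2],[[-13.2,-0.5,0.3],[0,0,0.5],4.2],[[-13.2,-0.5,-0.6],[0,0,0.5],4.2],[[-13.2,-0.5,-0.6],[0,0,0.5],4.2],[[-13.2,-0.5,-0.6],[0,0,0.5],4.2],[[-13.2,-0.5,-0.6],[0,0,0.5],0],[[-13.2,-0.5,-0.6],[0,0,0.5],0],[[-13.2,-0.5,-0.6],[0,0,0.5],0],[[-13.2,-0.5,-0.6],[0,0,0.5],0],[[-13.2,-0.5,-0.6],[0,0,0.5],0]]}'
```

```text
clock: 13.0
ee_pos: [504.1, 17.4, 33.5]
tcp_rot: [2.101, 2.331, 0.004]
ft_force: [0.7, 0.2, 6.0]
finger_gap: 19.0
grasp_force: 58.7
```

```bash
python3 -m handwheel '{"deltas":[[[0,0,4],[0,0,0],0],[[0,0,8],[0,0,0],0],[[3,4,8],[0,0,-4.3],0],[[6,8,8],[0,0,-4.3],0],[[9,12,8],[0,0,-4.3],0],[[12.5,18,8],[0,0,-4.3],0],[[12.5,18,8],[0,0,-4.3],0],[[12.5,18,8],[0,0,-4.3],0],[[12.5,18,8],[0,0,-4.3],0],[[12.5,18,4],[0,0,-4.3],0],[[12.5,18,1.5],[0,0,-4.3],0],[[12.5,18,0.8],[0,0,-4.3],0],[[12.5,18,0.8],[0,0,-4.3],0],[[12.5,18,0.8],[0,0,-4.3],0],[[12.5,18,0.8],[0,0,-4.3],3.4],[[12.5,18,0.8],[0,0,-4.3],3.4],[[12.5,18,0.8],[0,0,-4.3],3.4]]}'
```

```text
clock: 14.7
ee_pos: [627.9, 197.4, 39.8]
tcp_rot: [2.19, 2.252, 0.001]
ft_force: [-0.1, -0.5, -0.2]
finger_gap: 34.2
grasp_force: 0.0
```

```bash
python3 -m handwheel '{"deltas":[[[0,0,4],[0,0,0],3.4],[[0,0,9],[0,0,0],3.4],[[-5,-2,9],[0,0,0],5.2],[[-10,-4,9],[0,0,0],5.2],[[-14.9,-5.5,9],[0,0,0],5.2],[[-14.9,-5.5,9],[0,0,0],5.2],[[-14.9,-5.5,9],[0,0,0],5.2],[[-14.9,-5.5,9],[0,0,0],5.2],[[-14.9,-5.5,5],[0,0,0],5.2],[[-14.9,-5.5,1.5],[0,0,0],5.2],[[-14.9,-5.5,-0.6],[0,0,0],5.2],[[-14.9,-5.5,-0.6],[0,0,0],5.2],[[-14.9,-5.5,-0.6],[0,0,0],5.2],[[-14.9,-5.5,-0.6],[0,0,0],0],[[-14.9,-5.5,-0.6],[0,0,0],0],[[-14.9,-5.5,-0.6],[0,0,0],0],[[-14.9,-5.5,-0.6],[0,0,0],0],[[-14.9,-5.5,-0.6],[0,0,0],0]]}'
```

```text
clock: 16.5
ee_pos: [480.4, 142.9, 35.8]
tcp_rot: [2.188, 2.251, 0.007]
ft_force: [0.8, -0.0, 6.5]
finger_gap: 27.5
grasp_force: 58.7
```

```bash
python3 -m handwheel '{"deltas":[[[0,0,4],[0,0,0],0],[[0,0,9],[0,0,0],0],[[3,3,9],[0,0,0],0],[[6,6,9],[0,0,0],0],[[10,9,9],[0,0,0],0],[[14.6,13.3,9],[0,0,0],0],[[14.6,13.3,9],[0,0,0],0],[[14.6,13.3,9],[0,0,0],0],[[14.6,13.3,9],[0,0,0],0]]}'; python3 - <<'E'
from h import *
g=eyes.grab_frame("side"); save(g,"g.png",[230,110,430,260],4)
s=sensors.observe(); print(s["clock"],s["ee_pos"],s["tcp_rot"])
E
```

```text
clock: 17.4
ee_pos: [624.4, 275.3, 123.4]
tcp_rot: [2.189, 2.253, -0.001]
ft_force: [-1.0, 0.6, -0.6]
finger_gap: 27.4
grasp_force: 59.2
17.45 [624.3132306  274.93294474 123.8209044 ] [2.18972905e+00 2.25226890e+00 1.57418497e-04]
```

View pics/g.png

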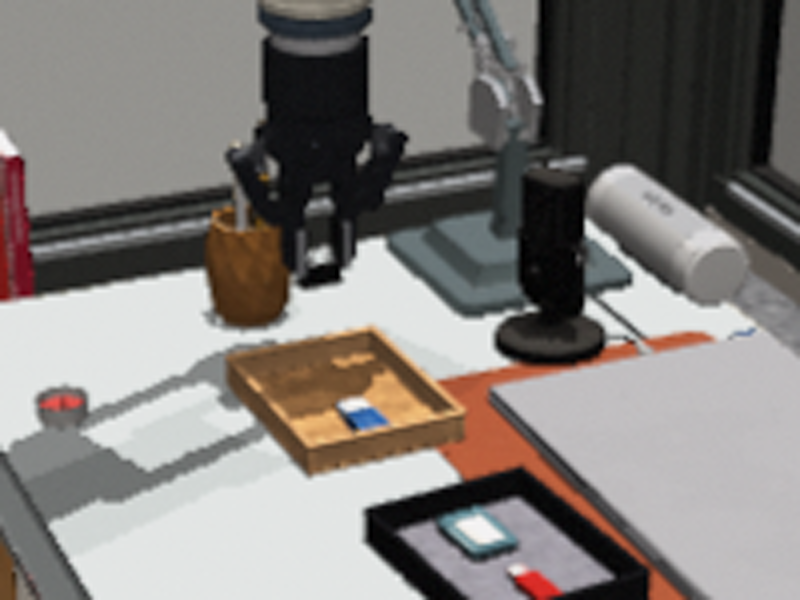

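The clip is held upright at about (320,272) in the crop. The eraser is flat in the wooden tray at (362,412), and the case and stick are flat in the black tray.

```bash
python3 -m handwheel '{"deltas":[[[0,0,-4],[0,0,0],0],[[0,0,-7],[0,0,0],0],[[0,0,-8.1],[0,0,0],0],[[0,0,-8.2],[0,0,0],0],[[0,0,-8.2],[0,0,0],0],[[0,0,-8.2],[0,0,0],4.4],[[0,0,-8.2],[0,0,0],4.4],[[0,0,-8.2],[0,0,0],4.4],[[0,0,-8.2],[0,0,0],4.4]]}'
```

```text
clock: 18.35
ee_pos: [624.8, 275.5, 41.6]
tcp_rot: [2.19, 2.253, 0.001]
ft_force: [-0.7, 0.5, -0.6]
finger_gap: 43.8
grasp_force: 0.0
```

```bash
python3 -m handwheel '{"deltas":[[[0,0,4],[0,0,0],4.4],[[0,0,9],[0,0,0],4.4],[[-5,1,9],[0,0,0],6],[[-10,2,9],[0,0,0],6],[[-15,3,9],[0,0,0],6],[[-19.1,3.5,9],[0,0,0],6],[[-19.1,3.5,9],[0,0,0],6],[[-19.1,3.5,9],[0,0,0],6],[[-19.1,3.5,9],[0,0,0],6],[[-19.1,3.5,5],[0,0,0],6],[[-19.1,3.5,1],[0,0,0],6],[[-19.1,3.5,-0.8],[0,0,0],6],[[-19.1,3.5,-0.8],[0,0,0],6],[[-19.1,3.5,-0.8],[0,0,0],6],[[-19.1,3.5,-0.8],[0,0,0],0],[[-19.1,3.5,-0.8],[0,0,0],0],[[-19.1,3.5,-0.8],[0,0,0],0],[[-19.1,3.5,-0.8],[0,0,0],0],[[-19.1,3.5,-0.8],[0,0,0],0]]}'
```

```text
clock: 20.25
ee_pos: [435.2, 311.2, 36.0]
tcp_rot: [2.189, 2.251, 0.008]
ft_force: [1.2, -0.8, 5.8]
finger_gap: 33.7
grasp_force: 59.1
```

```bash
python3 -m handwheel '{"deltas":[[[0,0,4],[0,0,0],0],[[0,0,9],[0,0,0],0],[[1.6,-4.5,9],[0,0,-2],0],[[3.2,-9,9],[0,0,-4],0],[[4.8,-13.5,9],[0,0,-6],0],[[6.4,-18,9],[0,0,-9],0],[[8,-22.5,9],[0,0,-9],0],[[9.6,-27,9],[0,0,-9],0],[[11.2,-31.5,9],[0,0,-9],0],[[12.8,-36,9],[0,0,-9],0],[[14.4,-40.5,9],[0,0,-9],0],[[16,-45,9],[0,0,-9],0],[[17.3,-50,9],[0,0,-9],0],[[18.6,-54.3,9],[0,0,-9],0],[[18.6,-54.3,9],[0,0,-9],0],[[18.6,-54.3,9],[0,0,-9],0],[[18.6,-54.3,9],[0,0,-9],0],[[18.6,-54.3,9],[0,0,-9],0]]}'; python3 - <<'E'
from h import *
g=eyes.grab_frame("side"); save(g,"i.png",[270,130,470,280+10],4)
s=sensors.observe(); print(s["clock"],s["ee_pos"],s["tcp_rot"])
E
```

```text
clock: 22.05
ee_pos: [619.8, -231.2, 123.9]
tcp_rot: [2.358, 2.076, 0.001]
ft_force: [-0.3, -0.6, -0.7]
finger_gap: 33.5
grasp_force: 59.7
22.1 [ 619.80403089 -231.17763834  123.97494736] [2.35740731e+00 2.07558868e+00 7.69723728e-04]
```

View pics/i.png

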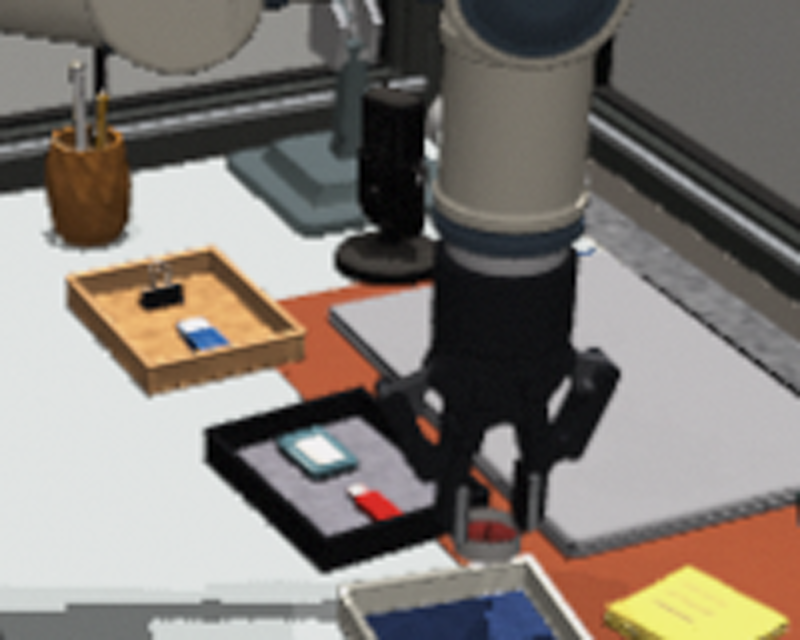

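The clip stands in the wooden tray at (162,290) with the eraser beside it, and the tea light is held upright at (490,535). I'll lower it, release and lift.

```bash
python3 -m handwheel '{"deltas":[[[0,0,-4],[0,0,0],0],[[0,0,-7],[0,0,0],0],[[0,0,-8.1],[0,0,0],0],[[0,0,-8.2],[0,0,0],0],[[0,0,-8.2],[0,0,0],0],[[0,0,-8.2],[0,0,0],5.2],[[0,0,-8.2],[0,0,0],5.2],[[0,0,-8.2],[0,0,0],5.2],[[0,0,-8.2],[0,0,0],5.2],[[0,0,-4],[0,0,0],5.2],[[0,0,0],[0,0,0],5.2],[[-5,0,5],[0,0,0],5.2],[[-10,0,8],[0,0,0],5.2],[[-15,0,10],[0,0,0],5.2],[[-20,0,10],[0,0,0],5.2],[[-20,0,10],[0,0,0],5.2],[[-20,0,10],[0,0,0],5.2]]}'; python3 - <<'E'
from h import *
for c in("top","side"):
    print(c); f,W=look(c,T[:5]+T[8:]); save(f,c+"z.png",[120,170,500,320] if c=="top" else [230,130,480,430],2)
E
```

```text
clock: 23.8
ee_pos: [417.5, -233.0, 225.7]
tcp_rot: [2.359, 2.069, 0.001]
ft_force: [1.2, -0.6, 0.7]
finger_gap: 52.0
grasp_force: 0.0
top
usb_stick 0.5 [319, 217, 340, 222] ctr [642. -55.] size [17. 46.] ang 8.5 ztop 16.4
card_case 0.65 [295, 216, 313, 232] ctr [634.  22.] size [36. 51.] ang 0.6 ztop 18.6
card_case 0.62 [472, 276, 492, 290] ctr [ 450. -400.] size [ 38. 211.] ang 6.5 ztop 12.7
eraser 0.51 [230, 221, 252, 232] ctr [629. 196.] size [23. 57.] ang 4.7 ztop 20.7
binder_clip 0.59 [212, 220, 216, 232] ctr [624. 274.] size [29.  8.] ang 3.4 ztop 22.8
tea_light 0.71 [441, 206, 476, 245] ctr [ 612. -435.] size [43. 62.] ang 86.2 ztop 41.1
tea_light 0.56 [382, 222, 397, 232] ctr [ 621. -233.] size [36. 36.] ang 87.2 ztop 17.3
pen_pot 0.82 [137, 209, 172, 237] ctr [634. 416.] size [33. 45.] ang 14.5 ztop 123.3
mouse 0.85 [444, 206, 473, 246] ctr [ 612. -435.] size [42. 62.] ang 88.0 ztop 41.4
side
card_case 0.74 [350, 361, 372, 373] ctr [ 459. -410.] size [44. 27.] ang 70.2 ztop 9.2
card_case 0.51 [337, 238, 360, 252] ctr [634.  21.] size [39. 58.] ang 7.6 ztop 15.4
card_case 0.47 [373, 383, 390, 401] ctr [ 461. -489.] size [43. 26.] ang 48.3 ztop 9.3
card_case 0.41 [354, 253, 363, 261] ctr [639. -48.] size [17. 42.] ang 1.0 ztop 13.9
tea_light 0.77 [384, 286, 396, 302] ctr [ 622. -233.] size [46. 34.] ang 62.1 ztop 17.7
pen_pot 0.45 [278, 163, 287, 191] ctr [496. 105.] size [712.  12.] ang 72.2 ztop 80.8
mouse 0.74 [411, 336, 466, 366] ctr [ 610. -440.] size [39. 58.] ang 84.4 ztop 40.1
```

View pics/topz.png

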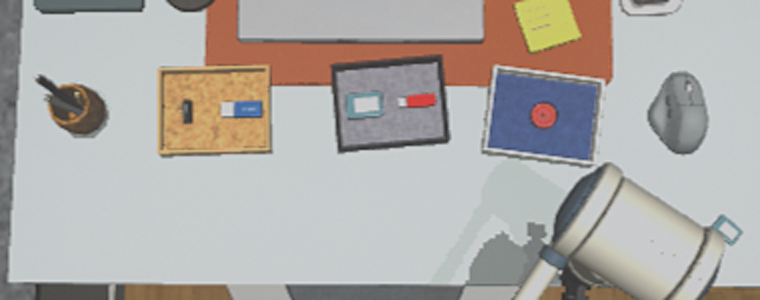

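View pics/sidez.png

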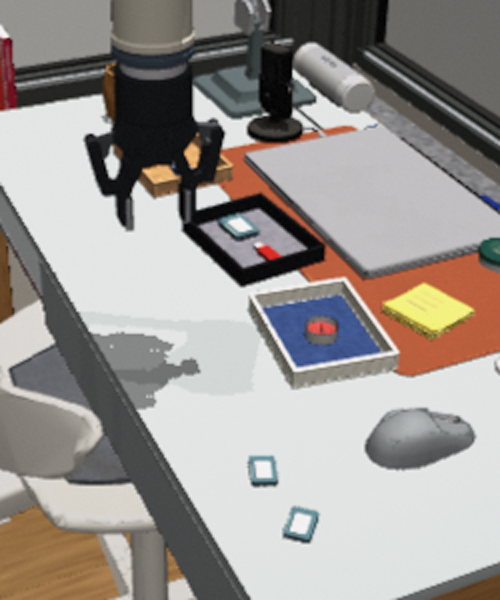

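All five things lie in their trays with tops at the expected heights. In the top crop the clip is at (187,111), the eraser at (241,109), the case at (365,104), the stick at (416,101) and the candle at (543,115). The pot, mouse and small cases are where they were, and the arm is clear.

```bash
python3 -c "
from cell import arm; print(arm.hand_in())"
```

```text
the job is handed in; nothing more can be done
None
```

I put all five things in their trays in the order asked, each resting flat and the same way up in the final pictures, left the pen pot, mouse and small look-alike cases alone, and handed the job in at about 24 s of the 115 s allowed.

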